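# Park the bench shuttle and fit its transport screw

### The arm

A 7-joint arm with a two-finger parallel gripper is mounted at the origin on a cart in front of the work surface, level with it; the furniture and walls round the work are solid. World frame = base frame: x ahead of the robot, y to its left, z up, the work surface at z = 0. Lengths are in mm, angles in rad, forces in N, time in s.
With the tool pointing down it reaches from about 400 to 875 mm from the base axis. Payload 4.4 kg.
Tool frame: the origin (TCP) lies on the centre line of the jaws, within the pads' length; the fingertips stand manip.finger_overhang ahead of it and the grasp point (between the pads) lies 11 mm behind it (manip.finger_overhang is the distance from the TCP to the fingertips, in mm); z points along the fingers, y is the line along which they close (so a half turn about z gives the same grasp; the last joint's range is limited). The gripper opens to 85 mm and grips with 20 to 120 N. Pads are 22 mm wide; open, the fingers measure 114 mm over their backs; the gripper's body (76 mm by 85 mm) begins 54 mm behind the grasp point. The pads swing forward as they close: fully open they stand 13 mm farther back than shut.
Start: joints at [-1.191, 0.628, 0.038, 1.517, -0.027, 0.996, -0.02], TCP at [280.245, 586.499, 201.013] pointing down, gripper open.
Joint ranges: [-3.06, 3.06], [-0.37, 2.12], [-1.25, 1.32], [0.18, 2.47], [-1.1, 4.24], [0.23, 1.98], [-2.94, 2.94]. Speed limits (rad/s): [2.57, 2.57, 3.14, 3.14, 3.14, 3.14, 3.14].

### API

Orientations are given as [roll, pitch, yaw] about the fixed x, y, z axes, in that order (R = Rz(yaw) Ry(pitch) Rx(roll)).
In Python, from workcell import observe, cams, close_job, manip gives the robot as it stands. The module is installed in compiled form; this text tells all that it offers.
- The arm moves only by the tool apply_moves, never from a script. Its argument "deltas" is one flat list of numbers, 4 for each row, row after row: the shift along the tool's x, y, z each as a share of 30 mm, from -1 to 1, then the turn about the tool's z as a share of 2 rad, from -1 to 1. A call has 1 to 20 rows; each row shifts and turns the commanded pose from where the row before left it, along the tool's axes as they then stand; what a row does not reach is not made up. A row lasts 1/10 s, in which the tool goes at most 50 mm and 8.59 degrees, less where a joint would pass 70% of its speed; a pose out of reach is approached as far as the arm can. A call with a number of a shift or a turn outside -1 to 1 is refused whole. A call with a gripper value outside its range is refused whole. "gripper" is the closure, from -1 (fully open) to 1 (shut), so that 0 is half open, set as the call begins (left out, the last holds). The fingers move at their own pace and stop on an object; "force" is the grip in N (left out, the last holds). Time passes only in rows, so rows that do not move let the fingers close. It gives the time, the measured TCP pose, the force, the opening and the grip force at its end, in the units of the state.
- observe(): the state, without advancing time (a new reading comes with each control period).
- cams.read_camera(name): name is "side" or "top"; returns the picture (480x640x3 uint8, red, green, blue); there is no depth.
- cams.calibration(name): a dict with "intrinsics" (3x3 intrinsics, pixels), "eye" and "rotation" of the camera in the world. Camera axes: x right, y down, z forward; pixel columns grow to the right and rows downward; lengths in mm; the calibration is good to about 2 mm. A picture is of the moment at which its call begins. calibration takes no time and is no camera call.
- close_job(): hands the job in; it is judged then, once.
The state is a dict: "time": time; "qpos": joint angles; "dq": joint speeds; "tau": joint torques, N m; "eef_pos": TCP position; "eef_rot": TCP orientation; "contact_force": force on the tool from outside, world axes, zero at the start; "moment": the same for the moment, N m; "gripper_width": finger opening in mm; "grip_force": force on a finger pad.
Only numpy, scipy, OpenCV 4.12 (cv2) and the standard library are available. Lean on these libraries where they do the work, as an engineer would, in place of code of your own. Each camera call takes 0.05 s, during which the arm holds its last target. There are 200 camera calls.

### The job

Get the bench shuttle ready for transport: slide its carriage fully home against the end stop at the end where the brass threaded hole is, so that its well stands over the hole, then take the wing-headed screw from the sloping rack, lower it into the deep well of the carriage, find the start of the thread gently by feel without forcing it, and turn it clockwise until its flange is down flat on the top of the boss. Leave the screw in place and let go; leave the knob-headed screw in the rack and do not disturb the other things on the bench.

Things in the scene. Friction and masses are not known exactly. Their poses are not given: they have to be found in the camera images.
- shuttle: bench shuttle: fixed grey base, 100 x 220 x 32 mm (x, y, z), with an upright end plate (to z = 55 mm) at each end of its y length; origin: centre of its underside, on the bench. The carriage slides along its y axis; on it stands a square aluminium boss with a deep well.
- carriage (a joint): position of the carriage along the shuttle's +y axis (m): 0 = against the end stop at the -y end, the well then stands exactly over the threaded hole; up to 0.105 at the other end. It starts 0.05 to 0.095 out. It slides stiffly (2 to 3 N) and stays where it is left.
- well_mouth (a point): centre of the mouth of the well, on the boss's top face, axes parallel to the shuttle's. The well is a vertical round bore, 29 mm wide, chamfered 3 mm, 76 mm deep to the brass insert. Flange of the screw above the mouth: 16 mm when the lugs rest on the insert outside the notches, 6 mm when they have dropped into the notches, 0 when screwed home.
- rack: sloping screw rack, fixed, grey plastic, foot 130 x 170 mm; origin on the bench under the middle of the seats. Seats at its y = +37 and -37 mm, 116 mm up: 29 mm holes in a 24 mm plate, tilted 30 degrees so that the screw heads lean to the rack's -x, roughly to the robot. Which screw is in which seat varies.
- lock_seat (a point): wing-headed steel screw, 0.16 to 0.26 kg, 146 mm long: centre of the underside of its flange (36 mm across, 6 mm thick). z: along the screw to its head; x: along the wing's width; y: across it. Below: 26 mm shank for 64 mm, then 13 mm core with two lugs (26 mm over both, 7 wide, 5 high); point 100 mm down. In the rack, draw it out along its axis by 100 mm.
- lock_wing (a point): the point to grasp on the wing-headed screw: centre of its flat wing (44 mm wide along x, 10 mm thick along y, 9 to 46 mm above the underside of the flange), 31 mm above the underside of the flange; axes as for lock_seat.
- knob_head (a point): centre of the round knurled head (32 mm across, 30 mm high) of the other screw, which stays in the rack
- tall_bottle_mid (a point): white reagent bottle with grey screw cap, 70 x 84 mm, 195 mm high, between the rack and the shuttle: its centre, half-way up
- glass_beaker_mid (a point): small glass beaker, 55 mm wide, 69 mm high: its centre, half-way up
- dropper_mid (a point): dropper bottle, 37 mm wide, 133 mm high: its centre, half-way up
- carton_mid (a point): small carton, 26 x 60 x 70 mm: its centre, half-way up
- dish_mid (a point): closed petri dish, 91 mm wide, 15 mm high: its centre, half-way up
- cup_mid (a point): clear plastic cup, 75 mm wide, 72 mm high: its centre, half-way up
- boss (a point): centre of the carriage's square boss, on its axis, 80 mm above the bench; axes parallel to the shuttle's. Boss: 50 x 50 mm in plan, from the upper face of the carriage plate (84 x 70 mm, 46 mm above the bench) to 108 mm above the bench; push it or grip it to slide the carriage.
- thread_top (a point): centre of the top face of the brass insert in the base (32 mm above the bench): central hole with two opposite notches, which begin a coarse two-start thread. Axes parallel to the shuttle's. The notches lie along its y axis turned by an unknown angle of up to 0.5 rad either way; the lugs drop in when within about 0.15 rad of them.
- lock_lugs (a point): on the screw's axis at the underside of its two lugs, 92 mm below the flange; axes as lock_seat. The lugs point along +-x, as the wing does. Once dropped into the notches, turning clockwise (seen from above) by about 1.1 rad draws the screw down the last 6 mm; the thread ends at a stop about 1.5 rad from the middle of the notch. The thread holds the screw against pulling up.

How it is judged:
By the outcome, as a careful person would: the job done as asked, in the order asked, and still so for the second after the job is handed in, with the robot touching nothing.
It also fails if it takes over 72 s, if anything falls off the work surface, if the arm or the gripper's body presses on something with over 40 N, if the wrist force passes 120 N, or if a joint passes its speed limit or range.

## Working session

There is one attempt and no reset: what is moved stays moved. The work goes in short steps, Python scripts to look and compute and a tool call to move; the robot and the scene stay as the last step left them, time stands still between calls to the robot, and variables do not carry over. Pictures are saved under pics/ and viewed, at most 10 in all, crops included, and the job is handed in when it is done.

Besides the shell and the picture viewer there is one more tool, called after "Call:" by a JSON object that holds its "name" and its "arguments". apply_moves: Moves the arm, as the interface text tells. Its arguments: {"type":"object","properties":{"deltas":{"type":"array"},"gripper":{"type":"number"},"force":{"type":"number"}},"required":["deltas"]}

```bash
mkdir -p pics
cat > h.py <<'E'
import numpy as np,cv2
from workcell import observe,cams,close_job,manip
def snap(n,f,crop=None,s=1):
    im=cams.read_camera(n)[:,:,::-1]
    cv2.imwrite('pics/full_'+f,im)
    if crop: x0,y0,x1,y1=crop; im=im[y0:y1,x0:x1]
    if s!=1: im=cv2.resize(im,None,fx=s,fy=s,interpolation=cv2.INTER_CUBIC)
    cv2.imwrite('pics/'+f,im)
def ray(n,u,v):
    c=cams.calibration(n);d=np.linalg.inv(c['intrinsics'])@[u,v,1]
    return np.array(c['eye']),np.array(c['rotation'])@d
def atz(n,u,v,z):
    e,d=ray(n,u,v);return e+d*(z-e[2])/d[2]
def proj(n,p):
    c=cams.calibration(n);q=np.array(c['rotation']).T@(np.array(p)-c['eye']);q=c['intrinsics']@q;return q[:2]/q[2]
def tri(a,b):
    e1,d1=ray('top',*a);e2,d2=ray('side',*b)
    t=np.linalg.lstsq(np.c_[d1,-d2],e2-e1,rcond=None)[0]
    p,q=e1+t[0]*d1,e2+t[1]*d2;return (p+q)/2,np.linalg.norm(p-q)
E
python3 - <<'E'
from h import *
print(observe(),manip.finger_overhang)
for n in('top','side'):
    c=cams.calibration(n);print(n,c);snap(n,n+'0.png')
E
```

```text
{'time': 0.0, 'qpos': array([-1.1908106 ,  0.62936092,  0.03842907,  1.51836354, -0.02698885,
        0.99630524, -0.02000719]), 'dq': array([ 1.27127175e-04, -3.65086183e-04, -9.62048561e-05,  6.70390678e-04,
        1.17119889e-03, -4.27209066e-05, -1.18475809e-03]), 'tau': array([ 7.68371192e-04, -5.63412988e+01,  1.22617297e+00, -1.93456596e+01,
        1.08867983e-02,  1.03514155e-02, -3.29712202e-05]), 'eef_pos': array([279.93395204, 585.87267168, 200.08075784]), 'eef_rot': array([-3.13967349e+00,  2.78958188e-05,  2.69581635e+00]), 'contact_force': array([-0.17841681, -0.308757  , -0.00177582]), 'moment': array([-0.01386803, -0.02074384,  0.03050535]), 'grip_force': 0.0, 'gripper_width': 85.46909870026676} 8.0
top {'intrinsics': array([[481.64560801,   0.        , 318.75645469],
       [  0.        , 481.64560801, 231.5136876 ],
       [  0.        ,   0.        ,   1.        ]]), 'eye': array([ 430.04420971,   15.80672026, 1272.22262503]), 'rotation': array([-3.03790699, -0.0079359 , -1.58982839])}
side {'intrinsics': array([[485.14750928,   0.        , 320.31353341],
       [  0.        , 485.14750928, 233.08999898],
       [  0.        ,   0.        ,   1.        ]]), 'eye': array([ 381.45831094, -812.64087877,  679.32440655]), 'rotation': array([-2.16412079,  0.01343058, -0.23096252])}
```

```bash
cat > fix.py <<'E'
s=open('h.py').read()
s=s.replace("def ray(","from scipy.spatial.transform import Rotation as Ro\ndef rot(n): return Ro.from_euler('xyz',cams.calibration(n)['rotation']).as_matrix()\ndef ray(",1)
s=s.replace("np.array(c['rotation'])","rot(n)")
open('h.py','w').write(s)
E
python3 fix.py; python3 -c "
from h import *
print(proj('top',[500,0,0]),proj('side',[500,0,0]),proj('top',observe()['eef_pos']))"
```

```text
[320.41246196 254.90696655] [292.12995221 281.88669206] [ 53.45734299 356.18128381]
```

View pics/top0.png

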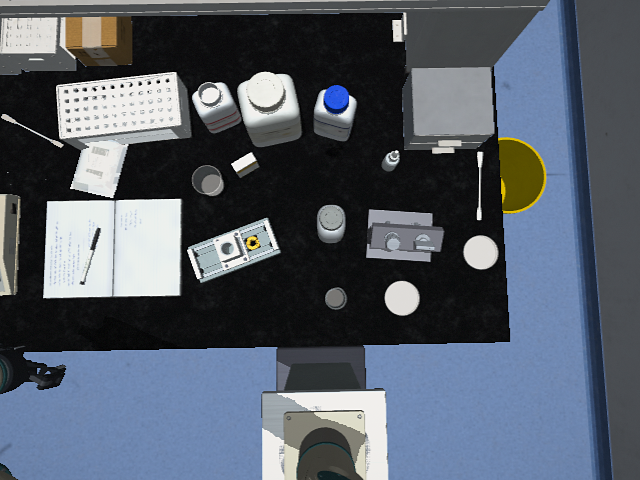

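View pics/side0.png

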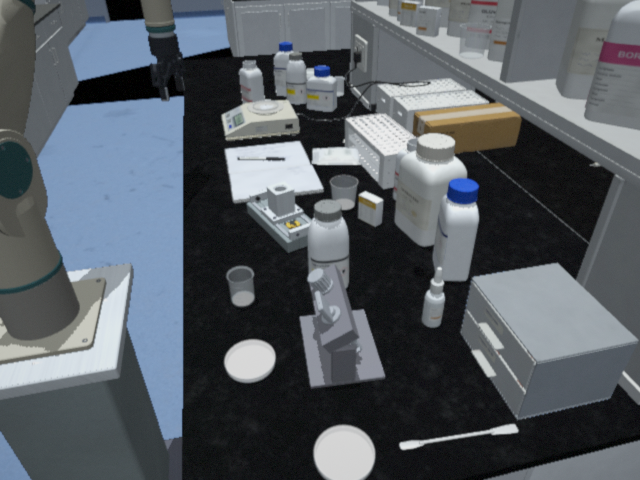

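```bash
python3 -c "
import cv2
a=cv2.imread('pics/full_top0.png');b=cv2.imread('pics/full_side0.png')
import numpy as np
A=cv2.resize(a[205:290,180:290],None,fx=7.2,fy=7,interpolation=2)
B=cv2.resize(a[200:270,360:450],None,fx=8,fy=8,interpolation=2)
C=cv2.resize(b[255:395,295:390],None,fx=4,fy=4,interpolation=2)
D=cv2.resize(b[175:255,240:320],None,fx=5,fy=5,interpolation=2)
cv2.imwrite('pics/c1.png',A);cv2.imwrite('pics/c2.png',B)
E=np.zeros((560,800,3),'u1');E[:560,:380]=C;E[:400,390:790]=D;cv2.imwrite('pics/c3.png',E)"
```

```text
(no output)
```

View pics/c1.png

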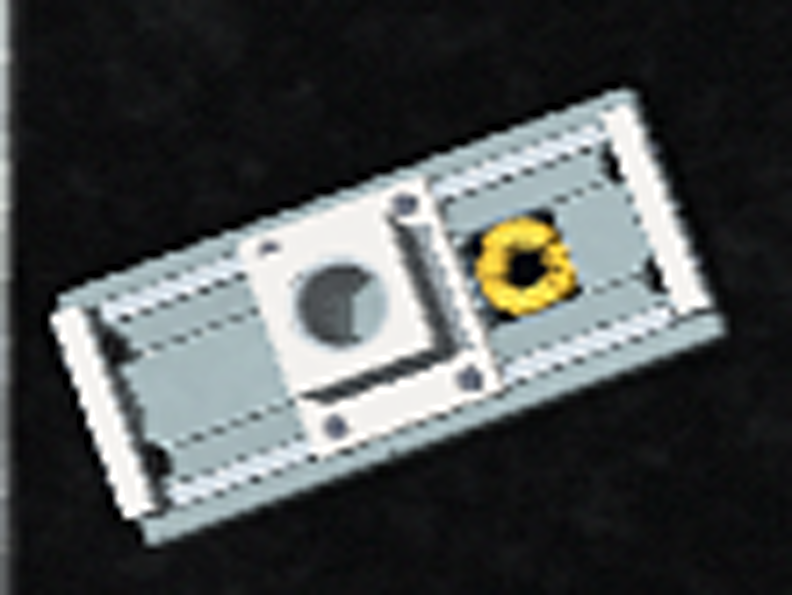

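View pics/c2.png

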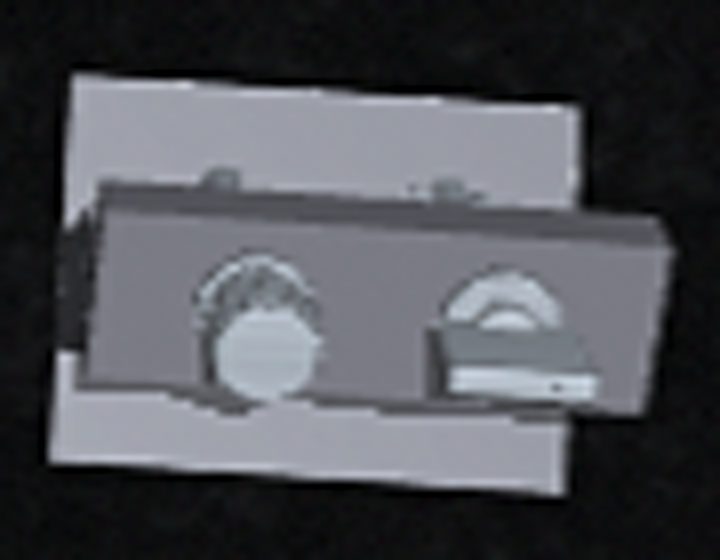

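View pics/c3.png

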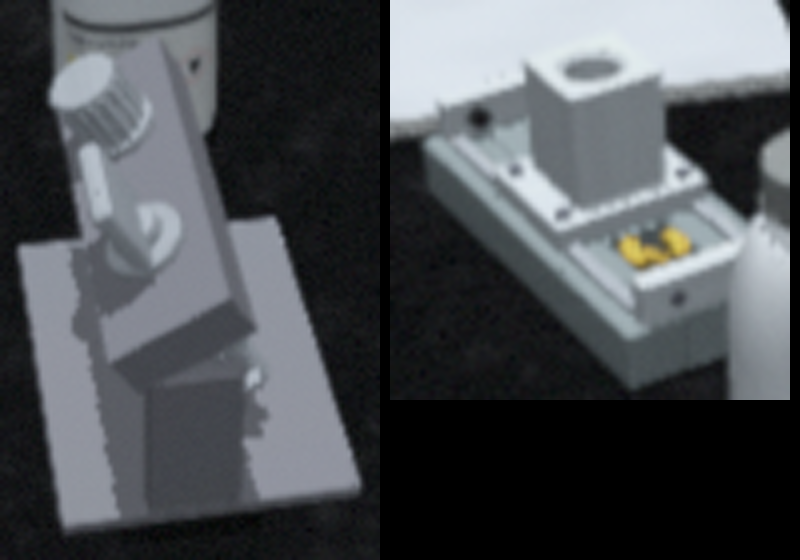

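```bash
cat > m.py <<'E'
from h import *
k1=lambda x,y:(180+(x+.5)/7.2-.5,205+(y+.5)/7-.5)
k2=lambda x,y:(360+(x+.5)/8-.5,200+(y+.5)/8-.5)
k3=lambda x,y:(295+(x+.5)/4-.5,255+(y+.5)/4-.5)
k4=lambda x,y:(240+(x-390+.5)/5-.5,175+(y+.5)/5-.5)
np.set_printoptions(precision=1,suppress=True)
h=atz('top',*k1(525,267),32);m=atz('top',*k1(342,305),108)
print('hole',h,'mouth',m,m-h,np.linalg.norm((m-h)[:2]))
print('mouth tri',tri(k1(342,305),k4(593,68)),'hole tri',tri(k1(525,267),k4(655,245)))
d=(m-h)[:2];print('dir +y angle',np.degrees(np.arctan2(-d[0],d[1])))
for p in [(632,90),(60,297),(150,545)]:print('base',atz('top',*k1(*p),32))
for p in [(725,330)]:print('base0',atz('top',*k1(*p),0))
for p in [(610,110),(690,312),(60,315),(130,518)]:print('plate top',atz('top',*k1(*p),55))
for p in [(72,75),(580,103),(566,495),(50,462)]:print('foot',atz('top',*k2(*p),8))
print('wing top',tri(k2(524,384),k3(96,184)))
print('wing ends',tri(k2(450,380),k3(88,150)),tri(k2(600,388),k3(104,218)))
print('knob top',tri(k2(265,353),k3(80,85)))
E
python3 m.py
```

```text
hole [533. 175.  32.] mouth [514.6 226.7 108. ] [-18.3  51.7  76. ] 54.84639440304577
mouth tri (array([515.9, 226.2, 109.8]), np.float64(2.8809577426193544)) hole tri (array([533.8, 174.3,  36.7]), np.float64(2.517882342652052))
dir +y angle 19.539322532295515
base [598.1 136.2  32. ]
base [524.9 341.1  32. ]
base [433.6 308.5  32. ]
base0 [510.4 105.9   0. ]
plate top [587.7 141.8  55. ]
plate top [513.7 114.2  55. ]
plate top [516.7 335.1  55. ]
plate top [443.3 310.   55. ]
foot [ 619.2 -130.1    8. ]
foot [ 606.8 -298.5    8. ]
foot [ 477.  -288.2    8. ]
foot [ 491. -119.    8.]
wing top (array([ 504.8, -242.1,  155.2]), np.float64(1.576952563431018))
wing ends (array([ 506.4, -220.7,  154.8]), np.float64(1.5814387116115363)) (array([ 503.1, -263.8,  156.8]), np.float64(1.4555691583815251))
knob top (array([ 515.3, -168.4,  146.1]), np.float64(0.2957097934805579))
```

```bash
cat >> h.py <<'E'
np.set_printoptions(precision=2,suppress=True)
def go(p=None,yaw=None):
    o=observe();q=o['eef_pos'];R=Ro.from_euler('xyz',o['eef_rot']).as_matrix()
    y=np.degrees(o['eef_rot'][2]);print('t',o['time'],'pos',q,'yaw',y,'F',o['contact_force'],'w',o['gripper_width'],'q7',o['qpos'][6])
    if p is not None:print('shift units',R.T@(np.array(p)-q)/30)
    if yaw is not None:print('turn units',-np.radians((yaw-y+180)%360-180)/2)
E
python3 -c "
import numpy as np
print(atz) if 0 else None
from h import *
print('bottle',atz('top',331,212,195),'beaker',atz('top',336,298,35))"
```

```text
bottle [585.76 -23.37 195.  ] beaker [387.57 -37.13  35.  ]
```

Call:
{"name": "apply_moves", "arguments": {"deltas": [0,0,0,-0.066,0,0,0,-0.066,0,0,0,-0.066,0,0,0,-0.066,0,0,0,-0.066,0,0,0,-0.064], "gripper": 1, "force": 40}}

```text
time: 0.7
eef_pos: [280.1, 586.1, 200.5]
eef_rot: [-3.141, -0.001, -2.794]
contact_force: [0.7, -0.3, -0.9]
gripper_width: 0.1
grip_force: 0.0
```

```bash
python3 -c "
from h import *
go([495,281,200],199.7)"
```

```text
t 0.7 pos [280.13 586.08 200.45] yaw -160.08998552471746 F [ 0.67 -0.26 -0.85] w 0.12293633986618574 q7 0.6437845758363184
shift units [ -3.27 -12.     0.02]
turn units 0.0018327220352648565
```

Call:
{"name": "apply_moves", "arguments": {"deltas": [-0.252,-0.923,0,0,-0.252,-0.923,0,0,-0.252,-0.923,0,0,-0.252,-0.923,0,0,-0.252,-0.923,0,0,-0.252,-0.923,0,0,-0.252,-0.923,0,0,-0.252,-0.923,0,0,-0.252,-0.923,0,0,-0.252,-0.923,0,0,-0.252,-0.923,0,0,-0.252,-0.923,0,0,-0.252,-0.923,0,0,0,0,0,0]}}

```text
time: 2.1
eef_pos: [496.5, 275.0, 200.5]
eef_rot: [-3.138, -0.0, -2.807]
contact_force: [-0.1, 0.7, 0.2]
gripper_width: -0.3
grip_force: 0.0
```

```bash
python3 -c "
from h import *
go([495,281,80],199.7)"
```

```text
t 2.1 pos [496.47 275.02 200.48] yaw -160.81732088665856 F [-0.06  0.66  0.24] w -0.26315845861350906 q7 1.2403551439715759
shift units [-0.02  0.22  4.02]
turn units -0.004514476380764323
```

Call:
{"name": "apply_moves", "arguments": {"deltas": [0,0.11,0.8,-0.005,0,0.11,0.8,0,0,0,0.8,0,0,0,0.8,0,0,0,0.8,0,0,0,0,0]}}

```text
time: 2.7
eef_pos: [488.5, 285.6, 78.0]
eef_rot: [-3.141, -0.007, -2.789]
contact_force: [-1.3, -0.7, -0.0]
gripper_width: 0.3
grip_force: 0.0
```

```bash
python3 -c "
from h import *
go([514.6+.337*15.5,226.7-.942*15.5,80],199.7)"
```

```text
t 2.7 pos [488.49 285.63  77.97] yaw -159.7724805779595 F [-1.3  -0.66 -0.01] w 0.3122442366450095 q7 1.1962584581674318
shift units [-0.13 -2.66 -0.07]
turn units 0.004603475391412493
```

Call:
{"name": "apply_moves", "arguments": {"deltas": [-0.02,-0.4,0,0,-0.02,-0.4,0,0,-0.02,-0.4,0,0,-0.02,-0.4,0,0,-0.02,-0.4,0,0,0,-0.3,0,0,0,0,0,0,0,0,0,0]}}

```text
time: 3.5
eef_pos: [517.9, 223.0, 81.0]
eef_rot: [3.141, 0.0, -2.79]
contact_force: [0.2, 0.7, 0.3]
gripper_width: 0.0
grip_force: 0.0
```

```bash
python3 -c "
from h import *
go([519.7,212.2,80],199.7)"
```

```text
t 3.5 pos [517.93 222.99  81.03] yaw -159.8365741652084 F [0.21 0.71 0.34] w 0.01052217261748329 q7 1.3047782929631282
shift units [ 0.07 -0.36  0.03]
turn units 0.004044153327959039
```

Call:
{"name": "apply_moves", "arguments": {"deltas": [0,-0.1,0,0,0,-0.1,0,0,0,-0.06,0,0,0,-0.06,0,0]}}

```text
time: 3.9
eef_pos: [521.3, 213.8, 81.0]
eef_rot: [3.142, -0.0, -2.789]
contact_force: [-0.9, -0.6, 0.1]
gripper_width: -0.0
grip_force: 0.0
```

Call:
{"name": "apply_moves", "arguments": {"deltas": [0,-0.05,0,0,0,-0.05,0,0]}}

```text
time: 4.1
eef_pos: [522.4, 211.0, 81.0]
eef_rot: [3.141, 0.0, -2.789]
contact_force: [0.7, -0.3, 0.5]
gripper_width: -0.1
grip_force: 0.0
```

```bash
cat >> h.py <<'E'
def two(f,ct,cs):
    out=np.zeros((420,800,3),np.uint8)
    for i,(n,c) in enumerate((('top',ct),('side',cs))):
        im=cams.read_camera(n)[:,:,::-1];cv2.imwrite(f'pics/full_{n}_{f}',im)
        x0,y0,w=c;k=im[y0:y0+w,x0:x0+w];out[:400,i*400:i*400+400]=cv2.resize(k,(400,400),interpolation=2)
    cv2.imwrite('pics/'+f,out)
E
python3 -c "
from h import *
two('p1.png',(180,200,100),(240,160,100))"
```

```text
(no output)
```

View pics/p1.png

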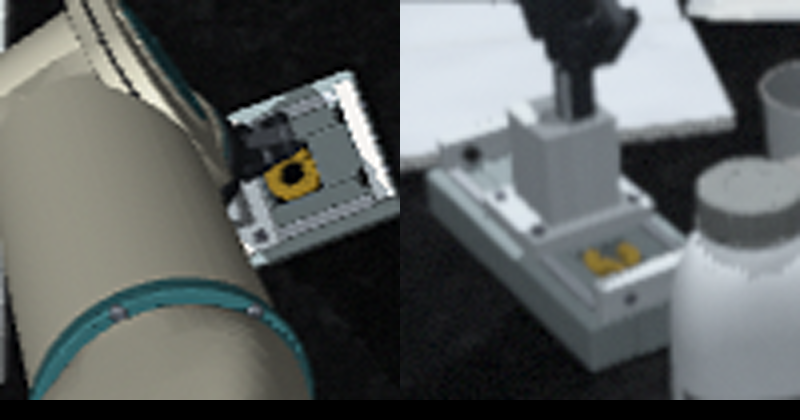

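```bash
python3 -c "
from h import *
go()
p=observe()['eef_pos']
for dz in (-8,0,30,60):
  q=p+[0,0,dz];print(dz,(proj('top',q)-[180,200])*4,(proj('side',q)-[240,160])*4+[400,0])
print('mouth',(proj('top',[514.6,226.7,108])-[180,200])*4,(proj('side',[514.6,226.7,108])-[240,160])*4+[400,0])
print('home mouth',(proj('top',[533,175,108])-[180,200])*4,(proj('side',[533,175,108])-[240,160])*4+[400,0])
print('hole',(proj('top',[533,175,32])-[180,200])*4,(proj('side',[533,175,32])-[240,160])*4+[400,0])
"
```

```text
t 4.2 pos [522.41 210.7   80.98] yaw -159.84074661131785 F [-0.2   0.38 -0.14] w 0.23961406995391013 q7 1.3249326987845724
-8 [224.2 183.5] [576.57 176.37]
0 [222.1  182.55] [575.85 165.1 ]
30 [213.95 178.85] [573.1  122.07]
60 [205.37 174.96] [570.27  77.79]
mouth [188.27 192.6 ] [556.36 115.58]
home mouth [273.79 160.71] [601.2  152.75]
hole [289.96 170.79] [607.16 260.63]
```

```bash
python3 -c "
import cv2,numpy as np
a=cv2.imread('pics/full_side_p1.png')[165:235,245:325];b=cv2.imread('pics/full_side0.png')[165:235,245:325]
o=np.hstack([cv2.resize(x,(400,350),interpolation=2) for x in(a,b)]);cv2.imwrite('pics/p2.png',o)"
```

```text
(no output)
```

View pics/p2.png

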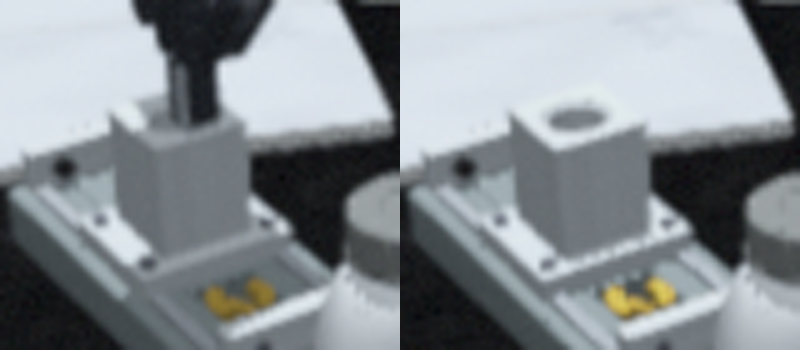

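Call:
{"name": "apply_moves", "arguments": {"deltas": [0,-0.1,0,0,0,-0.1,0,0,0,-0.1,0,0]}}

```text
time: 4.5
eef_pos: [525.5, 202.3, 81.0]
eef_rot: [-3.142, -0.0, -2.789]
contact_force: [0.3, -0.2, -0.4]
gripper_width: 0.1
grip_force: 0.0
```

```bash
python3 -c "
from h import *
go([533,175,80])
print(observe()['qpos'])
snap('side','p3.png',(245,165,325,235),5)
a=cv2.imread('pics/full_p3.png').astype(int);b=cv2.imread('pics/full_side_p1.png').astype(int)
d=np.abs(a-b).sum(2);r=d[200:220,250:310];print((r>60).sum());ys,xs=np.where(d[165:235,245:325]>80);print(len(xs),xs.min()+245,xs.max()+245,ys.min()+165,ys.max()+165)
b=cv2.imread('pics/full_side0.png')[200:230,255:300];
r=cv2.matchTemplate(cv2.imread('pics/full_p3.png'),cv2.imread('pics/full_side0.png')[198:215,265:300],cv2.TM_CCOEFF_NORMED);print(cv2.minMaxLoc(r))
"
```

```text
t 4.5 pos [525.54 202.26  80.99] yaw -159.82279085744378 F [ 0.27 -0.22 -0.42] w 0.08794901711610069 q7 1.3395749415139089
shift units [ 0.08 -0.94  0.03]
[-0.31  0.67 -0.16  1.87  0.18  0.62  1.34]
19
293 269 314 165 232
(-0.6941964626312256, 0.9616417288780212, (523, 108), (265, 198))
```

```bash
python3 -c "
from h import *
p=np.array([279.93,585.87,200.08])
for dz in (-8,0,30,38,60): print(dz,proj('side',p+[0,0,dz]),proj('top',p+[0,0,dz]))
import cv2
a=cv2.imread('pics/full_side0.png')[60:120,140:200];b=cv2.imread('pics/p3.png')
o=np.zeros((350,760,3),'u1');o[:,:350]=cv2.resize(a,(350,350),interpolation=2);o[:,355:755]=b;cv2.imwrite('pics/p4.png',o)"
```

```text
-8 [175.86 114.14] [ 55.49 355.63]
0 [175.35 111.42] [ 53.52 356.19]
30 [173.42 101.08] [ 45.84 358.39]
38 [172.9   98.28] [ 43.71 358.99]
60 [171.45  90.48] [ 37.69 360.71]
```

View pics/p4.png

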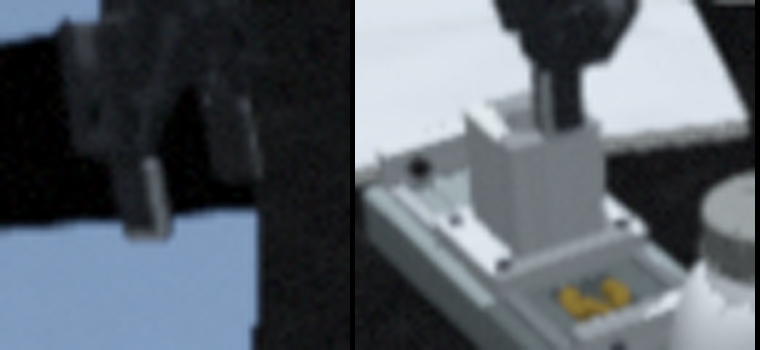

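Call:
{"name": "apply_moves", "arguments": {"deltas": [0,0.15,0,0,0,0.15,0,0,0,0,0.04,0,0,0,0.04,0,0,0,0,0]}}

```text
time: 5.05
eef_pos: [522.1, 211.0, 78.4]
eef_rot: [-3.141, -0.0, -2.789]
contact_force: [0.1, -0.1, 0.3]
gripper_width: -0.1
grip_force: 0.0
```

Call:
{"name": "apply_moves", "arguments": {"deltas": [0,0,0.03,0,0,0,0.03,0,0,0,0,0]}}

```text
time: 5.35
eef_pos: [522.4, 210.9, 77.8]
eef_rot: [-3.141, 0.0, -2.79]
contact_force: [-3.1, 0.1, 8.4]
gripper_width: -0.3
grip_force: 4.2
```

Call:
{"name": "apply_moves", "arguments": {"deltas": [0,0.3,-0.5,0,0,0.9,-0.2,0,0,0.9,0,0,0,0.4,0,0,0,0,0,0]}}

```text
time: 5.85
eef_pos: [495.5, 283.3, 97.7]
eef_rot: [3.141, -0.0, -2.786]
contact_force: [0.0, -0.6, 0.1]
gripper_width: 0.1
grip_force: 0.0
```

```bash
python3 -c "
from h import *
go([496,279,42],199.7)"
```

```text
t 5.85 pos [495.47 283.31  97.67] yaw -159.62096680442951 F [ 0.04 -0.57  0.1 ] w 0.06321944850634592 q7 1.2125352406261418
shift units [ 0.03 -0.14  1.86]
turn units 0.0059256824965216275
```

Call:
{"name": "apply_moves", "arguments": {"deltas": [0,0,0.9,0.005,0,0,0.9,0,0,0,0,0,0,-0.4,0,0,0,-0.4,0,0,0,-0.3,0,0,0,-0.3,0,0,0,-0.3,0,0,0,-0.3,0,0]}}

```text
time: 6.75
eef_pos: [517.5, 224.7, 44.6]
eef_rot: [3.141, 0.002, -2.799]
contact_force: [-0.3, 3.1, 2.1]
gripper_width: -0.1
grip_force: 1.5
```

Call:
{"name": "apply_moves", "arguments": {"deltas": [0,-0.1,0,0,0,-0.1,0,0]}}

```text
time: 6.95
eef_pos: [519.2, 219.2, 44.1]
eef_rot: [3.141, 0.001, -2.8]
contact_force: [-0.7, 2.2, 1.2]
gripper_width: 0.3
grip_force: 1.4
```

Now it pushes with ~3 N.

Call:
{"name": "apply_moves", "arguments": {"deltas": [0,-0.07,0,0,0,-0.07,0,0,0,-0.05,0,0]}}

```text
time: 7.25
eef_pos: [520.8, 214.2, 43.9]
eef_rot: [3.141, 0.001, -2.799]
contact_force: [1.3, 2.6, 1.9]
gripper_width: -0.1
grip_force: 1.3
```

Call:
{"name": "apply_moves", "arguments": {"deltas": [0,-0.05,0,0,0,-0.05,0,0]}}

```text
time: 7.45
eef_pos: [521.1, 213.6, 43.9]
eef_rot: [3.139, 0.001, -2.798]
contact_force: [-2.6, 8.2, 1.0]
gripper_width: -0.2
grip_force: 4.6
```

Call:
{"name": "apply_moves", "arguments": {"deltas": [0,-0.05,0,0,0,-0.05,0,0]}}

```text
time: 7.65
eef_pos: [521.0, 213.7, 43.9]
eef_rot: [3.135, 0.001, -2.796]
contact_force: [-4.4, 13.8, 2.7]
gripper_width: 0.2
grip_force: 7.3
```

Call:
{"name": "apply_moves", "arguments": {"deltas": [0,0.3,0,0,0,0.3,-0.2,0,0,0,-1,0,0,0,-1,0,0,0,-1,0.07,0,0,-1,0.07,0,0,-1,0.07,0,0,-1,0,0,0,-0.5,0,0,0,0,0]}}

```text
time: 8.65
eef_pos: [517.6, 225.1, 247.2]
eef_rot: [3.14, 0.004, 3.063]
contact_force: [-0.0, 0.4, -0.3]
gripper_width: -0.1
grip_force: 0.0
```

```bash
python3 -c "
from h import *
go([512.3,-242.7,220],175.5)"
```

```text
t 8.65 pos [517.61 225.07 247.24] yaw 175.49514018983098 F [-0.02  0.38 -0.31] w -0.0742071888305728 q7 0.9955152280488861
shift units [ -1.04 -15.56   0.89]
turn units -4.240984423567804e-05
```

Call:
{"name": "apply_moves", "arguments": {"deltas": [-0.058,-0.865,0,0,-0.058,-0.865,0,0,-0.058,-0.865,0,0,-0.058,-0.865,0,0,-0.058,-0.865,0,0,-0.058,-0.865,0,0,-0.058,-0.865,0,0,-0.058,-0.865,0,0,-0.058,-0.865,0,0,-0.058,-0.865,0,0,-0.058,-0.865,0,0,-0.058,-0.865,0,0,-0.058,-0.865,0,0,-0.058,-0.865,0,0,-0.058,-0.865,0,0,-0.058,-0.865,0,0,-0.058,-0.865,0,0,-0.058,-0.865,0,0,0,0,0,0,0,0,0,0], "gripper": -0.45}}

```text
time: 10.65
eef_pos: [510.1, -243.0, 243.4]
eef_rot: [3.141, -0.003, 3.062]
contact_force: [-0.3, 0.8, -0.6]
gripper_width: 62.0
grip_force: 0.0
```

```bash
python3 -c "
from h import *
go([512.3,-242.7,150],175.5)"
```

```text
t 10.65 pos [ 510.09 -243.04  243.43] yaw 175.4407479097615 F [-0.26  0.8  -0.59] w 62.001118007016764 q7 1.8947663485751371
shift units [-0.08  0.01  3.11]
turn units -0.0005170720316752009
```

Call:
{"name": "apply_moves", "arguments": {"deltas": [-0.08,0,0.9,0,0,0,0.9,0,0,0,0.9,0,0,0,0.9,0,0,0,0.9,0,0,0,0,0]}}

```text
time: 11.25
eef_pos: [510.7, -240.1, 106.2]
eef_rot: [3.138, -0.008, 3.066]
contact_force: [0.3, 1.3, -0.6]
gripper_width: 62.0
grip_force: 0.0
```

```bash
python3 -c "
from h import *
go([512.3,-242.7,90],175.5)"
```

```text
t 11.25 pos [ 510.74 -240.05  106.21] yaw 175.65404922600936 F [ 0.32  1.35 -0.56] w 62.04570316242859 q7 1.8933123880991782
shift units [-0.06 -0.09  0.54]
turn units 0.0013443331020061336
```

Call:
{"name": "apply_moves", "arguments": {"deltas": [-0.03,-0.02,0.27,0,-0.03,-0.02,0.27,0,0,0,0,0,0,0,0,0]}}

```text
time: 11.65
eef_pos: [515.9, -244.6, 94.1]
eef_rot: [-3.141, 0.001, 3.064]
contact_force: [-0.1, 0.1, -0.1]
gripper_width: 61.8
grip_force: 0.0
```

```bash
python3 -c "
from h import *
go([512.3,-242.7,90],175.5)"
```

```text
t 11.65 pos [ 515.88 -244.57   94.14] yaw 175.53820019191366 F [-0.09  0.1  -0.08] w 61.75027422805064 q7 1.894508003522364
shift units [0.12 0.05 0.14]
turn units 0.00033335956189353905
```

Call:
{"name": "apply_moves", "arguments": {"deltas": [0.12,0.05,0.12,0,0,0,0,0,0,0,0,0]}}

```text
time: 11.95
eef_pos: [511.9, -242.6, 90.2]
eef_rot: [3.142, 0.0, 3.064]
contact_force: [-0.1, 0.0, -0.7]
gripper_width: 62.1
grip_force: 0.0
```

Call:
{"name": "apply_moves", "arguments": {"deltas": [0,0,0,0,0,0,0,0,0,0,0,0,0,0,0,0,0,0,0,0], "gripper": 1, "force": 40}}

```text
time: 12.45
eef_pos: [512.2, -242.8, 90.3]
eef_rot: [-3.141, 0.0, 3.064]
contact_force: [-1.2, 0.1, 5.1]
gripper_width: 43.5
grip_force: 41.0
```

Call:
{"name": "apply_moves", "arguments": {"deltas": [0.066,0,-0.115,0,0.133,0,-0.231,0,0.133,0,-0.231,0,0.133,0,-0.231,0]}}

```text
time: 12.85
eef_pos: [497.6, -241.6, 114.7]
eef_rot: [3.142, -0.0, 3.064]
contact_force: [-0.0, 0.1, -1.7]
gripper_width: 43.2
grip_force: 40.9
```

Call:
{"name": "apply_moves", "arguments": {"deltas": [0.133,0,-0.231,0,0.133,0,-0.231,0,0.133,0,-0.231,0,0,0,0,0]}}

```text
time: 13.25
eef_pos: [486.1, -241.0, 136.2]
eef_rot: [-3.141, 0.001, 3.063]
contact_force: [0.3, -0.4, -2.3]
gripper_width: 43.5
grip_force: 40.9
```

```bash
python3 -c "
from h import *
a=np.array([-.4985,.0392,.866]);s=np.array([512.2,-242.8,90.3])
go(s+a*80,175.5);print((observe()['eef_pos']-s)@a)"
```

```text
t 13.25 pos [ 486.13 -241.04  136.19] yaw 175.51785989611898 F [ 0.33 -0.44 -2.27] w 43.479504212375325 q7 1.9078661076349417
shift units [ 0.46  0.01 -0.78]
turn units 0.0001558569956701594
52.80256731855283
```

Call:
{"name": "apply_moves", "arguments": {"deltas": [0.115,0,-0.2,0,0.115,0,-0.2,0,0.115,0,-0.2,0,0.115,0,-0.18,0,0,0,0,0]}}

```text
time: 13.75
eef_pos: [472.3, -239.9, 159.3]
eef_rot: [-3.141, 0.001, 3.063]
contact_force: [0.0, 0.0, -1.5]
gripper_width: 43.3
grip_force: 40.9
```

Call:
{"name": "apply_moves", "arguments": {"deltas": [-0.205,0,-0.1,0,-0.205,0,-0.1,0,-0.205,0,-0.09,0,-0.205,0,-0.08,0], "force": 25}}

```text
time: 14.15
eef_pos: [496.4, -241.6, 169.3]
eef_rot: [3.141, -0.003, 3.063]
contact_force: [-4.3, 0.9, -0.2]
gripper_width: 43.6
grip_force: 41.7
```

Call:
{"name": "apply_moves", "arguments": {"deltas": [-0.205,0,-0.07,0,-0.205,0,-0.05,0,-0.205,0,-0.04,0,-0.205,0,-0.03,0,-0.205,0,-0.01,0,-0.15,0,0,0,0,0,0,0]}}

```text
time: 14.85
eef_pos: [533.0, -244.3, 175.5]
eef_rot: [-3.142, 0.001, 3.064]
contact_force: [-3.0, 0.0, 0.1]
gripper_width: 43.5
grip_force: 43.0
```

```bash
python3 -c "
from h import *
go([533.7,-244.5,176.5],175.5)
snap('side','q1.png',(270,180,410,400),1)
snap('top','q1t.png',(360,180,480,280),1)
a=cv2.resize(cv2.imread('pics/full_q1.png')[190:330,280:400],(480,560),interpolation=2)
cv2.imwrite('pics/q2.png',a)"
```

```text
t 14.85 pos [ 532.99 -244.25  175.48] yaw 175.55995420660034 F [-3.    0.02  0.08] w 43.47328816815021 q7 1.8832915334401787
shift units [-0.02 -0.01 -0.03]
turn units 0.0005231991527984072
```

View pics/q2.png

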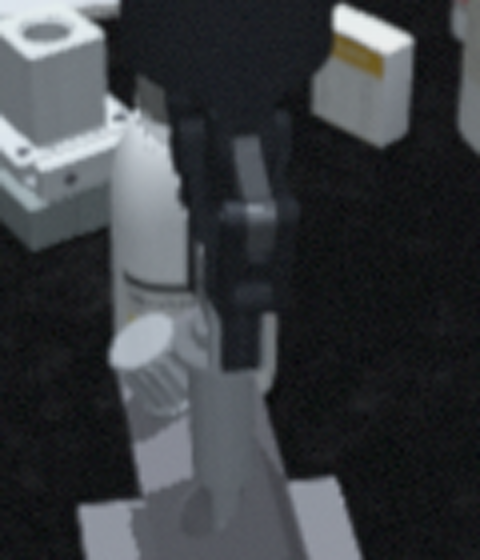

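```bash
python3 -c "
from h import *
f=lambda p:(proj('side',p)-[280,190])*4
for dx in(0,):
  for z in (100,120,140,160,200,230): print(z,f([533.8,-244.4,z]))
  for t in (-8,8):
    t=np.radians(t);print('tilt',[f([533.8+(z-228)*np.sin(t),-244.4,228+(z-228)*np.cos(t)]) for z in (120,160)])
im=cv2.imread('pics/full_q1.png')
for v in range(284,318,3): print(v,im[v,322:350].sum(1)//3)
"
```

```text
100 [223.44 534.24]
120 [223.66 499.09]
140 [223.88 462.93]
160 [224.11 425.74]
200 [224.59 348.05]
230 [224.97 286.69]
tilt [array([258.84, 491.05]), array([246.92, 420.66])]
tilt [array([188.25, 503.41]), array([201.21, 428.34])]
284 [ 99 108 121 124 116  85  84  87  93  96  97  99 102 101  99 100  98  98
  97  95  96 103 122 128 125 106  58  25]
287 [109 104 101 100 104  85  84  88  93  96  96  98  99  99 100  98  97  96
  96  94  93  98 107 115  95  53  19  12]
290 [ 97 103 115 123 134  99  88  88  93  97  97  97 101 101 101 100  96  97
  95  95  92  96 101  91  46  13  14  23]
293 [112 124 106 108 106  97  87  89  91  94  97  95 100  99 100  97  97  95
  95  94  92  95 101 101  89  39  21  20]
296 [121 136 138 141 133 102  83  88  90  96  97  97  99 100 101 100  97  96
  96  93  91  93 101 101  99  74  32  20]
299 [140 140 140 140 136 118  87  87  93  93  96  96  99 100 100 100  98  96
  95  94  89  89  95 101 100  97  72  31]
302 [140 141 141 140 140 130  90  86  90  94  97  97  99 100  99  99  97  97
  97  94  91  86  86  84  93 101  96  68]
305 [141 142 140 141 138 131  91  87  91  96  96  96  99 101  99 101  98  98
  94  93  91  88  87  84  77  81  91  94]
308 [140 140 140 139 139 131 102  88  90  94  96  97  97  99 100  98  96  96
  95  94  92  90  90  88  83  73  73  79]
311 [116  96  92  90  90  89  91  88  82  87  92  95  96  98  99  98  97  95
  89  90  89  88  89  88  87  81  72  71]
314 [88 87 90 93 94 85 79 75 76 74 76 88 96 97 96 96 96 92 86 87 89 89 91 89
 90 87 81 74]
317 [88 90 91 89 82 79 78 78 78 77 78 87 93 97 97 96 94 90 87 89 89 89 89 89
 88 89 87 80]
```

Call:
{"name": "apply_moves", "arguments": {"deltas": [-0.05,0,0,0,-0.05,0,0,0,0,0,-0.3,0,0,0,-0.6,0,0,0,-0.9,0,0,0,-0.9,0,0,0,-0.9,-0.07,0,0,-0.9,-0.07,0,0,-0.3,-0.07,0,0,0,-0.07,0,0,0,-0.07,0,0,0,-0.07,0,0,0,-0.065,0,0,0,0], "force": 50}}

```text
time: 16.35
eef_pos: [537.3, -244.3, 321.0]
eef_rot: [-3.137, 0.003, -2.249]
contact_force: [-0.4, 0.5, -1.5]
gripper_width: 43.3
grip_force: 55.0
```

```bash
python3 -c "
from h import *
go([533.6,175.7,310],231)"
```

```text
t 16.35 pos [ 537.27 -244.32  320.97] yaw -128.84150982634995 F [-0.38  0.51 -1.55] w 43.25636038301412 q7 2.750775266880821
shift units [-10.83   8.88   0.36]
turn units 0.0013830876811257247
```

Call:
{"name": "apply_moves", "arguments": {"deltas": [-0.602,0.493,0,0,-0.602,0.493,0,0,-0.602,0.493,0,0,-0.602,0.493,0,0,-0.602,0.493,0,0,-0.602,0.493,0,0,-0.602,0.493,0,0,-0.602,0.493,0,0,-0.602,0.493,0,0,-0.602,0.493,0,0,-0.602,0.493,0,0,-0.602,0.493,0,0,-0.602,0.493,0,0,-0.602,0.493,0,0,-0.602,0.493,0,0,-0.602,0.493,0,0,-0.602,0.493,0,0,-0.602,0.493,0,0,0,0,0,0,0,0,0,0]}}

```text
time: 18.35
eef_pos: [532.5, 176.7, 320.2]
eef_rot: [-3.141, 0.002, -2.25]
contact_force: [-1.0, -0.3, -2.1]
gripper_width: 43.3
grip_force: 55.0
```

```bash
python3 -c "
from h import *
go([533.6,175.7,240],231)
snap('side','r1.png');snap('top','r1t.png')
"
```

```text
t 18.35 pos [532.54 176.74 320.19] yaw -128.927794964714 F [-1.01 -0.31 -2.13] w 43.33477278494191 q7 1.9536409696802268
shift units [ 0.01 -0.05  2.67]
turn units 0.0006301078011302215
```

Call:
{"name": "apply_moves", "arguments": {"deltas": [0,-0.02,0.6,0,0,-0.02,0.8,0,0,0,0.8,0,0,0,0.8,0,0,0,0.6,0,0,0,0.23,0,0,0,0,0,0,0,0,0]}}

```text
time: 19.25
eef_pos: [533.7, 174.8, 205.6]
eef_rot: [-3.141, 0.001, -2.25]
contact_force: [-0.0, 0.1, -1.3]
gripper_width: 43.2
grip_force: 55.0
```

```bash
python3 -c "
from h import *
go([533.6,175.7,205],231)
snap('side','s1.png')
im=cv2.imread('pics/full_s1.png')
p=[533.3,176,0]
for z in (108,126,140,200): print(z,proj('side',[533.3,176,z]))
a=cv2.resize(im[110:210,240:340],(600,600),interpolation=2);cv2.imwrite('pics/s2.png',a)"
```

```text
t 19.25 pos [533.7  174.85 205.56] yaw -128.94299635641474 F [-0.    0.06 -1.33] w 43.18311539857432 q7 1.907868344524424
shift units [-0.02  0.02  0.02]
turn units 0.0004974506330983266
108 [290.35 197.97]
126 [289.98 191.29]
140 [289.69 186.01]
200 [288.4  162.54]
```

View pics/s2.png

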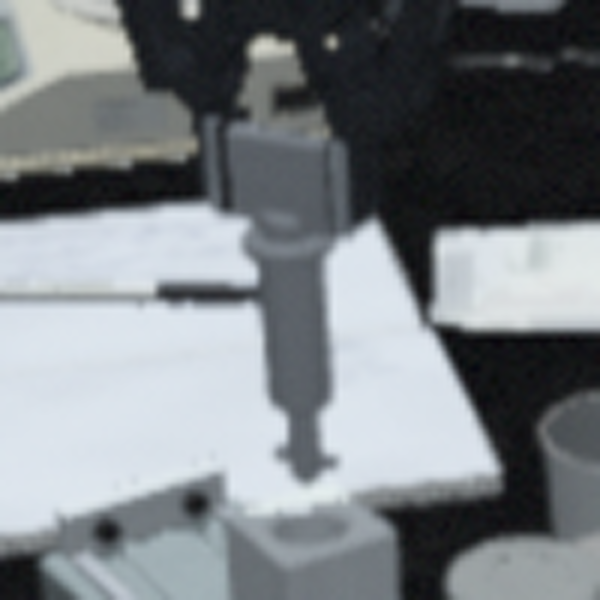

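Call:
{"name": "apply_moves", "arguments": {"deltas": [-0.063,-0.078,0,0,0,0,0.3,0,0,0,0.3,0,0,0,0.3,0,0,0,0.3,0,0,0,0.3,0,0,0,0,0]}}

```text
time: 20.0
eef_pos: [534.6, 174.7, 157.7]
eef_rot: [3.14, -0.003, -2.249]
contact_force: [-0.8, 1.5, -3.4]
gripper_width: 42.8
grip_force: 54.9
```

Call:
{"name": "apply_moves", "arguments": {"deltas": [0,0,0.1,0,0,0,0.1,0,0,0,0.1,0,0,0,0,0]}}

```text
time: 20.4
eef_pos: [535.4, 175.5, 150.3]
eef_rot: [3.141, 0.0, -2.249]
contact_force: [-1.8, 2.3, -3.6]
gripper_width: 43.1
grip_force: 54.8
```

Call:
{"name": "apply_moves", "arguments": {"deltas": [0,0.04,0,0,0,0,0.07,0,0,0,0.07,0,0,0,0,0]}}

```text
time: 20.8
eef_pos: [535.3, 175.7, 146.3]
eef_rot: [-3.141, 0.001, -2.249]
contact_force: [-0.4, 1.3, -2.0]
gripper_width: 43.5
grip_force: 55.1
```

Call:
{"name": "apply_moves", "arguments": {"deltas": [0,0,0.07,0,0,0,0.07,0,0,0,0,0]}}

```text
time: 21.1
eef_pos: [535.2, 175.8, 142.0]
eef_rot: [-3.141, 0.0, -2.249]
contact_force: [0.7, 1.4, -2.4]
gripper_width: 43.4
grip_force: 55.1
```

Call:
{"name": "apply_moves", "arguments": {"deltas": [0,0,0.1,0,0,0,0.1,0,0,0,0.1,0,0,0,0,0]}}

```text
time: 21.5
eef_pos: [535.0, 175.8, 132.7]
eef_rot: [3.141, 0.0, -2.249]
contact_force: [0.1, 2.2, -2.5]
gripper_width: 43.4
grip_force: 55.0
```

Call:
{"name": "apply_moves", "arguments": {"deltas": [0,0,0.1,0,0,0,0.1,0,0,0,0.1,0,0,0,0,0]}}

```text
time: 21.9
eef_pos: [535.1, 176.0, 123.8]
eef_rot: [3.141, 0.001, -2.249]
contact_force: [1.0, 3.2, -3.9]
gripper_width: 43.1
grip_force: 55.0
```

Call:
{"name": "apply_moves", "arguments": {"deltas": [-0.03,0.02,0.1,0,0,0,0.1,0,0,0,0.1,0,0,0,0,0]}}

```text
time: 22.3
eef_pos: [535.0, 176.4, 114.7]
eef_rot: [-3.142, -0.001, -2.25]
contact_force: [0.7, 0.8, -3.0]
gripper_width: 43.3
grip_force: 55.0
```

Call:
{"name": "apply_moves", "arguments": {"deltas": [0,0,0.07,0,0,0,0.07,0,0,0,0,0]}}

```text
time: 22.6
eef_pos: [535.0, 176.6, 110.7]
eef_rot: [3.142, -0.0, -2.249]
contact_force: [1.1, 1.5, -2.6]
gripper_width: 43.3
grip_force: 55.0
```

Call:
{"name": "apply_moves", "arguments": {"deltas": [0,0,0.06,0,0,0,0.06,0,0,0,0,0]}}

```text
time: 22.9
eef_pos: [535.0, 176.8, 107.2]
eef_rot: [3.141, -0.0, -2.249]
contact_force: [0.6, 1.5, -2.6]
gripper_width: 43.2
grip_force: 55.1
```

Call:
{"name": "apply_moves", "arguments": {"deltas": [0,0,0.05,0,0,0,0.05,0,0,0,0,0]}}

```text
time: 23.2
eef_pos: [535.0, 176.8, 104.2]
eef_rot: [3.141, 0.0, -2.249]
contact_force: [0.7, 1.9, -1.7]
gripper_width: 42.8
grip_force: 55.1
```

Call:
{"name": "apply_moves", "arguments": {"deltas": [0,0,0.04,0,0,0,0.04,0,0,0,0,0]}}

```text
time: 23.5
eef_pos: [535.1, 176.9, 101.9]
eef_rot: [3.142, 0.0, -2.249]
contact_force: [0.1, 2.5, -2.8]
gripper_width: 42.8
grip_force: 55.1
```

Call:
{"name": "apply_moves", "arguments": {"deltas": [0,0,0.03,0,0,0,0.03,0,0,0,0,0]}}

```text
time: 23.8
eef_pos: [535.2, 177.0, 101.4]
eef_rot: [-3.141, 0.001, -2.249]
contact_force: [-1.0, 1.4, 8.8]
gripper_width: 43.3
grip_force: 56.4
```

Call:
{"name": "apply_moves", "arguments": {"deltas": [0,0,0.03,0,0,0,0.03,0,0,0,0,0]}}

```text
time: 24.1
eef_pos: [535.4, 177.1, 101.1]
eef_rot: [-3.14, 0.001, -2.25]
contact_force: [-4.7, 0.7, 21.5]
gripper_width: 43.3
grip_force: 57.6
```

Call:
{"name": "apply_moves", "arguments": {"deltas": [0,0,-0.03,0,0,0,0,0.025,0,0,0,0.025,0,0,0,0.025]}}

```text
time: 24.5
eef_pos: [535.9, 177.1, 101.2]
eef_rot: [-3.14, 0.002, -2.401]
contact_force: [-1.5, 1.7, 12.2]
gripper_width: 43.2
grip_force: 56.5
```

Call:
{"name": "apply_moves", "arguments": {"deltas": [0,0,0,0.025,0,0,0,0.025,0,0,0,0.025]}}

```text
time: 24.8
eef_pos: [535.8, 177.6, 101.1]
eef_rot: [-3.141, 0.003, -2.551]
contact_force: [-1.3, 2.7, 11.3]
gripper_width: 43.1
grip_force: 56.4
```

Call:
{"name": "apply_moves", "arguments": {"deltas": [0,0,0,0.025,0,0,0,0.025,0,0,0,0.025]}}

```text
time: 25.1
eef_pos: [535.6, 177.9, 100.9]
eef_rot: [3.141, 0.002, -2.701]
contact_force: [-1.7, 3.0, 9.3]
gripper_width: 43.2
grip_force: 56.3
```

Call:
{"name": "apply_moves", "arguments": {"deltas": [0,0,0.005,0.025,0,0,0.005,0.025,0,0,0,0.025]}}

```text
time: 25.4
eef_pos: [535.6, 178.0, 100.4]
eef_rot: [3.141, 0.002, -2.851]
contact_force: [-1.7, 2.8, 6.9]
gripper_width: 43.0
grip_force: 56.1
```

Call:
{"name": "apply_moves", "arguments": {"deltas": [0,0,0.005,0.025,0,0,0.005,0.025,0,0,0,0.025]}}

```text
time: 25.7
eef_pos: [535.3, 176.2, 98.9]
eef_rot: [-3.141, 0.0, -3.002]
contact_force: [1.5, 0.4, -1.8]
gripper_width: 43.4
grip_force: 55.0
```

Call:
{"name": "apply_moves", "arguments": {"deltas": [0,0,0.005,0.025,0,0,0.005,0.025,0,0,0,0.025]}}

```text
time: 26.0
eef_pos: [535.2, 176.0, 98.3]
eef_rot: [-3.141, 0.0, 3.131]
contact_force: [0.8, 0.9, -1.1]
gripper_width: 43.5
grip_force: 55.0
```

Call:
{"name": "apply_moves", "arguments": {"deltas": [0,0,0.05,0,0,0,0.05,0,0,0,0,0]}}

```text
time: 26.3
eef_pos: [535.1, 176.4, 95.2]
eef_rot: [-3.141, 0.0, 3.134]
contact_force: [0.8, 1.1, -1.8]
gripper_width: 42.9
grip_force: 55.2
```

Call:
{"name": "apply_moves", "arguments": {"deltas": [0,0,0.05,0,0,0,0.05,0,0,0,0,0]}}

```text
time: 26.6
eef_pos: [535.1, 176.7, 92.2]
eef_rot: [-3.142, 0.0, 3.134]
contact_force: [1.7, 0.6, -2.3]
gripper_width: 43.2
grip_force: 55.2
```

Call:
{"name": "apply_moves", "arguments": {"deltas": [0,0,0.03,0,0,0,0.03,0,0,0,0,0]}}

```text
time: 26.9
eef_pos: [535.2, 176.7, 90.9]
eef_rot: [3.142, 0.0, 3.134]
contact_force: [1.6, 0.4, 3.1]
gripper_width: 43.1
grip_force: 55.7
```

Call:
{"name": "apply_moves", "arguments": {"deltas": [0,0,0.01,0.03,0,0,0.01,0.03,0,0,0.01,0.03,0,0,0.01,0.03,0,0,0.01,0.03]}}

```text
time: 27.4
eef_pos: [536.0, 177.5, 90.1]
eef_rot: [3.14, 0.002, 2.832]
contact_force: [0.9, 1.5, 5.7]
gripper_width: 43.1
grip_force: 55.8
```

Call:
{"name": "apply_moves", "arguments": {"deltas": [0,0,0.011,0.03,0,0,0.011,0.03,0,0,0.011,0.03,0,0,0.011,0.03,0,0,0.011,0.03]}}

```text
time: 27.9
eef_pos: [535.7, 177.1, 88.1]
eef_rot: [3.14, 0.001, 2.531]
contact_force: [1.2, 0.4, 3.3]
gripper_width: 43.3
grip_force: 55.7
```

Threading: z falls ~2 mm per 0.3 rad.

Call:
{"name": "apply_moves", "arguments": {"deltas": [0,0,0.011,0.03,0,0,0.011,0.03,0,0,0.011,0.03,0,0,0.011,0.03,0,0,0.011,0.03]}}

```text
time: 28.4
eef_pos: [535.5, 176.6, 86.3]
eef_rot: [3.141, 0.001, 2.231]
contact_force: [1.0, 0.1, 3.6]
gripper_width: 43.3
grip_force: 55.6
```

Call:
{"name": "apply_moves", "arguments": {"deltas": [0,0,0.011,0.03,0,0,0.011,0.03,0,0,0.011,0.03,0,0,0.011,0.03]}}

```text
time: 28.8
eef_pos: [534.2, 175.6, 85.9]
eef_rot: [-3.14, -0.0, 1.991]
contact_force: [-4.0, -3.4, 17.2]
gripper_width: 43.1
grip_force: 57.0
```

```bash
python3 -c "
from h import *
go();print(observe()['moment'])"
```

```text
t 28.8 pos [534.23 175.62  85.9 ] yaw 114.07181857285995 F [-3.96 -3.38 17.2 ] w 43.08255678615476 q7 0.369173715251915
[-0.37  0.96  0.19]
```

Call:
{"name": "apply_moves", "arguments": {"deltas": [0,0,-0.01,0.03,0,0,0,0.03,0,0,0,0]}}

```text
time: 29.1
eef_pos: [534.0, 175.8, 85.9]
eef_rot: [-3.14, -0.0, 1.872]
contact_force: [-3.0, -2.8, 12.3]
gripper_width: 43.4
grip_force: 56.6
```

```bash
python3 -c "
from h import *
go();print(observe()['moment'])"
```

```text
t 29.1 pos [534.03 175.81  85.95] yaw 107.2592160960393 F [-3.01 -2.82 12.29] w 43.38281155372779 q7 0.28350498994493234
[-0.27  0.8   0.09]
```

Call:
{"name": "apply_moves", "arguments": {"deltas": [0,0,0,0.03,0,0,0,0.03,0,0,0,0.03,0,0,0,0]}}

```text
time: 29.5
eef_pos: [533.7, 176.1, 85.9]
eef_rot: [-3.139, -0.0, 1.692]
contact_force: [-3.5, -1.8, 12.9]
gripper_width: 43.6
grip_force: 56.6
```

```bash
python3 -c "
from h import *
go();print(observe()['moment'])
snap('side','u1.png')
im=cv2.imread('pics/full_u1.png');c=im[160:215,265:320]
np.set_printoptions(linewidth=250)
for u in (284,287,290,293,296,299): print(u,im[165:212,u].sum(1)//3)
f=lambda z:[proj('side',[534+18*np.cos(t),176+18*np.sin(t),z])[1] for t in (-1.9,)]
print(proj('side',[540,159,108]),proj('side',[540,159,114]),proj('side',[550,147,108]))
"
```

```text
t 29.5 pos [533.69 176.11  85.91] yaw 96.95453090201995 F [-3.55 -1.77 12.86] w 43.62976589374003 q7 0.153563656412534
[-0.1   0.89  0.12]
284 [ 30  29  33  36  59  97 118 135 163 197 220 223 226 224 204 155 126 108 100 100  99  98  98  96  97  95  94  96  96 101 112 118 114 125 145 158 151 132 114 109 109 109 111 110 109 109 109]
287 [ 31  28  54 130 194 219 223 223 224 225 226 227 226 211 168 132 116 101 100 100  99  98  98 100  97  99 100 103  99  97 109 124 121 106 106 135 157 158 150 135 117 113 112 112 111 111 112]
290 [ 30  60 145 197 214 220 221 223 224 226 227 228 225 206 155 124 105 102 101  99  99  99 100  98  98  98 108 120 118 106 102 115 126 117 105 124 150 154 142 122 118 120 118 118 119 120 118]
293 [ 31  68 163 210 218 218 219 222 225 226 228 227 212 172 132 116 101 101  99  98  98  97  98  98  98 103 113 115 102  96 106 121 122 111 102 129 155 145 122 118 118 118 118 117 118 119 117]
296 [ 33  61 115 175 206 212 216 219 221 222 226 226 204 152 123 103  99 100  99  97  97  97  98  98  98  98  97 104 115 125 126 119 106 104 127 149 148 130 122 122 122 121 121 119 121 122 121]
299 [ 31  31  32  30  28  26  34  49  77 103  98  56  34  46  55  54  57  53  53  59  69  68  67  70  77  83  89 114 139 154 158 159 159 159 160 146 128 120 120 120 120 121 121 122 121 121 120]
[294.47 201.12] [294.36 198.89] [299.67 203.1 ]
```

Call:
{"name": "apply_moves", "arguments": {"deltas": [0,0,0,0.025,0,0,0,0.025,0,0,0,0]}}

```text
time: 29.85
eef_pos: [533.5, 176.5, 85.9]
eef_rot: [-3.139, -0.001, 1.593]
contact_force: [-4.2, -2.2, 13.4]
gripper_width: 43.3
grip_force: 56.6
```

```bash
python3 -c "
from h import *
go();print(observe()['moment'])"
```

```text
t 29.85 pos [533.54 176.48  85.86] yaw 91.2616302202646 F [-4.22 -2.17 13.42] w 43.276276961933185 q7 0.08137732540511945
[0.21 0.85 0.15]
```

Call:
{"name": "apply_moves", "arguments": {"deltas": [0,0,0,0.025,0,0,0,0.025,0,0,0,0]}}

```text
time: 30.15
eef_pos: [533.5, 176.7, 85.9]
eef_rot: [-3.139, -0.0, 1.495]
contact_force: [-4.7, -1.1, 12.4]
gripper_width: 42.9
grip_force: 56.6
```

```bash
python3 -c "
from h import *
go();print(observe()['moment'])"
```

```text
t 30.15 pos [533.48 176.68  85.87] yaw 85.63628695548476 F [-4.67 -1.14 12.41] w 42.91688519512219 q7 0.009348331407199234
[0.25 0.77 0.52]
```

Call:
{"name": "apply_moves", "arguments": {"deltas": [0,0,-0.04,-0.01,0,0,-0.03,0,0,0,0,0]}}

```text
time: 30.45
eef_pos: [533.6, 176.9, 86.0]
eef_rot: [-3.139, 0.0, 1.514]
contact_force: [-0.7, -0.0, -4.2]
gripper_width: 43.1
grip_force: 54.6
```

Call:
{"name": "apply_moves", "arguments": {"deltas": [0,0,0.01,0,0,0,0,0,0,0,0,0,0,0,0,0,0,0,0,0], "gripper": -0.5}}

```text
time: 30.95
eef_pos: [535.2, 176.7, 86.8]
eef_rot: [3.141, -0.0, 1.514]
contact_force: [-0.3, 0.5, 0.1]
gripper_width: 64.2
grip_force: 0.0
```

Call:
{"name": "apply_moves", "arguments": {"deltas": [0,0,-0.2,0,0,0,-0.5,0,0,0,-0.9,0,0,0,-0.9,0,0,0,-0.9,0,0,0,-0.9,0,0,0,0,0]}}

```text
time: 31.65
eef_pos: [537.7, 177.0, 219.7]
eef_rot: [3.135, -0.003, 1.513]
contact_force: [0.4, -0.1, -0.1]
gripper_width: 63.7
grip_force: 0.0
```

```bash
python3 -c "
from h import *
snap('side','v1.png');im=cv2.imread('pics/full_v1.png')
np.set_printoptions(linewidth=250)
print(observe()['time'])
for u in (284,287,290,293,296): print(u,im[168:210,u].sum(1)//3)
for z in (108,114,154): print(z,proj('side',[534,176,z]), proj('side',[540,159,z]))
R=np.array([[np.cos(.344),-np.sin(.344)],[np.sin(.344),np.cos(.344)]])
for c in ((25,-25),(-25,-25),(-25,25)):
  q=R@c;print('corner',proj('side',[534+q[0],176+q[1],108]))
"
```

```text
31.7
284 [222 223 223 223 223 224 224 224 225 224 214 180 135 119 101  99 101 100  99  98  99  98  98  98 100 101 115 130 122 115 136 154 158 151 132 114 108 110 108 108 109 110]
287 [218 218 221 223 224 224 225 226 226 226 211 171 132 113  99 101 100 100  99  98  99  98  99 101 102  95  96 114 124 119 103 107 134 156 158 151 134 118 116 113 114 112]
290 [213 215 220 220 223 225 227 227 227 226 206 153 125 106 101 100  99 100 100  98  98  97 100 113 121 113 104 105 119 127 118 103 123 151 154 142 123 119 118 117 118 120]
293 [217 218 218 218 222 224 226 227 227 216 182 137 118 100 100  99  98  99  99  98  98  99 104 115 118 104  98 107 121 121 110 103 132 153 142 122 119 119 117 119 118 118]
296 [218 222 222 220 221 221 222 227 227 212 174 132 113 100 100 101  99  98  98  98  99  99 100  98 100 113 125 126 122 109 105 133 153 143 123 121 122 121 122 121 122 120]
108 [290.64 197.93] [294.47 201.12]
114 [290.52 195.72] [294.36 198.89]
154 [289.69 180.62] [293.6  183.69]
corner [305.18 199.33]
corner [286.68 205.45]
corner [276.26 196.55]
```

```bash
python3 -c "
from h import *
print(close_job())"
```

```text
the job is handed in; nothing more can be done
None
```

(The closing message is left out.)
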